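Clamp a stamp blank in the carving vise

ROBOT

A 6-joint arm with a two-finger parallel gripper is mounted at the origin on the work surface. World frame = base frame: x ahead of the robot, y to its left, z up, the work surface at z = 0. Lengths are in mm, angles in rad, forces in N, time in s.
With the tool pointing down it reaches from about 400 to 925 mm from the base axis. Payload 12.5 kg.
Tool frame: the origin (TCP) lies on the mounting face of the last link; the fingertips stand 190 mm ahead of it and the grasp point (between the pads) lies 171 mm ahead of it; x points along the fingers, y is the direction in which the jaws open and shut, and the axes are right-handed (so a half turn about x gives the same grasp; the last joint's range is limited). The gripper opens to 95 mm and grips with 3 to 60 N. Pads are 20 mm wide; open, the fingers measure 119 mm over their backs; the gripper's body (75 mm by 180 mm) begins 59 mm behind the grasp point.
Start: joints at [1.014, 0.491, 1.559, -0, 1.092, -0.106], TCP at [272.281, 562.573, 404.761] pointing down, gripper open.
Joint ranges: [-3.1, 3.1], [-0.84, 2.19], [0.05, 2.79], [-1.13, 4.28], [0.06, 2.93], [-2.69, 2.69]. Speed limits (rad/s): [2.22, 2.22, 2.79, 3.14, 3.14, 3.14].

INTERFACE

Orientations are given as [roll, pitch, yaw] about the fixed x, y, z axes, in that order (R = Rz(yaw) Ry(pitch) Rx(roll)).
In Python, from cell import env, eyes gives the robot as it stands. The module is installed in compiled form; this text tells all that it offers.
- The arm moves only by the tool jog_arm, never from a script. Its argument "deltas" is one flat list of numbers, 7 for each row, row after row: the shift along the tool's x, y, z in mm, then the turn, a rotation vector about the tool's x, y, z in rad, then the opening, from 0 (shut) to 1 (fully open). A call has 1 to 10 rows; each row shifts and turns the pose as measured when the row begins, along the tool's axes as they then stand; what a row does not reach is not made up. A row lasts 1/8 s, in which the tool goes at most 62.5 mm and 10.7 degrees, less where a joint would pass 70% of its speed; a pose out of reach is approached as far as the arm can. A call is refused whole if a number of a shift passes 62.5 or a number of a turn 0.188, either way. A call with a gripper value outside its range is refused whole. The fingers move at their own pace and stop on an object; the grip force is fixed at half the most. Time passes only in rows, so rows that do not move let the fingers close. It gives the time, the measured TCP pose, the force and the opening at its end, in the units of the state.
- env.state(): the state, without advancing time (a new reading comes with each control period).
- eyes.read_camera(name): name is "scene" or "top"; returns a dict with "image" (384x512x3 uint8, red, green, blue), "fovy" (degrees; the focal length in pixels is half the picture's height over the tangent of half this angle, whatever the lens; pixels are square), "cx", "cy" (the principal point, pixels), "dist" ([k1, k2, p1, p2, k3] as OpenCV has them; the pictures are not rectified), "world_from_camera" (4x4, takes a point from camera to world coordinates). Camera axes: x right, y up, looking along -z (the intrinsics and any distortion apply to the point x, -y, -z); pixel columns grow to the right and rows downward; lengths in mm; the calibration is good to about 2 mm. A picture is of the moment at which its call begins. There is no depth.
- env.job_done(): hands the job in, once; it reports no verdict.
The state is a dict: "t": time; "joints": joint angles; "qvel": joint speeds; "tau": joint torques, N m; "eef_pos": TCP position; "tcp_rot": TCP orientation; "ft_force": force on the tool from outside, world axes, zero at the start; "moment": the same for the moment, N m; "opening": opening from 0.0 (shut) to 1.0 (fully open).
Only numpy, scipy, OpenCV 4.12 (cv2) and the standard library are available. Lean on these libraries where they do the work, as an engineer would, in place of code of your own. Each camera call takes 0.05 s, during which the arm holds its last target.

TASK

Clamp the red-topped stamp blank in the carving vise, red face up and about midway along the jaws, with its broad 64 mm sides against the jaws. Take it from the rack and stand it on the green mat, let go and take it again by its narrow ends, then seat it down on the brass parallels and press it against the fixed jaw before you slide the other jaw up tight against it by its red tab. Do not drop the blank, and leave the spare blank, the jar and the brush alone.

Things in the scene. Friction and masses are not known exactly. Their poses are not given: they have to be found in the camera images.
- blank_center (a point): The stamp blank to clamp: upright block of pale wood with a red top (small gold diamond in the middle of it), 42 mm along its own x, 64 mm along its own y, 70 mm tall; about 0.12 to 0.24 kg. This point is its centre, 35 mm above its underside; z points up out of the red face. It starts standing in one of the rack's two stalls.
- spare_center (a point): The spare blank, same size and shape but dark wood with a green top; stands in the other stall. Leave it. This point is its centre, 35 mm up.
- rack: Fixed plywood rack, 70 mm (its x) by 176 mm (its y), origin centre of underside. Floor 10 mm thick; three cheeks 8 mm thick at y = -84, 0, 84 mm, tops 84 mm up. Stalls centred at y = -42 and 42 mm. A blank's 64 mm length lies along the rack's y, ends about 6 mm from the cheeks: there it can be gripped only on its open broad sides, 42 mm across along the rack's x.
- mat: Green mat fixed on the table, 150 mm (x) by 120 mm (y), 3 mm thick, clear of things. Origin: centre of its underside.
- vise: Blue steel carving vise fixed to the table. Origin on the table; x runs along the jaws, y is the closing axis. Bed 130 mm in x, y -90 to 125 mm, top 16 mm up. Sliding jaw on the +y side, its face at y = 23 mm when joint jaw is 0. Jaws 110 mm long in x, tops 90 mm up. End plate at y = 119 mm, 70 mm high. Between the jaws there is no room for fingers on the blank's broad sides; its ends are free.
- fixed_face (a point): Middle of the foot of the fixed jaw's clamping face (bare steel, 30 mm thick, on the vise's -y side, facing +y): at vise y = -45 mm, 26 mm above the table, axes as the vise's. Level with the tops of the two brass parallels, which run along x on the bed, 2 to 16 and 26 to 40 mm out from this face. A blank seated right has its centre 21 mm out (+y) and 35 mm above this point, its own y along the vise's x.
- jaw (a joint): Travel of the sliding jaw in m: 0 is fully open (68 mm between the jaws) and it grows as the jaw closes towards the fixed jaw (-y of the vise); starts at 0 to 0.010. Gap = 0.068 - value, so it reads about 0.026 when tight on the 42 mm blank. It slides stiffly, 6 N, and stays where it is left.
- jaw_tab (a point): Centre of the red upright tab on the sliding jaw, by which it is moved: 44 mm along the vise's x, 14 mm thick along the vise's y, standing 30 mm above the jaw's top. This point is 103 mm above the table, its top 120 mm. It lies 37 mm behind the sliding jaw's face and moves with the jaw.
- jar: Ink jar with black cap, 60 mm across, 75 mm tall, beyond the mat. Origin: centre of its underside. Leave it.
- brush: Brush with wooden handle lying on the table beyond the vise. Leave it.

How it is judged:
By the outcome, as a careful person would: the job done as asked, in the order asked, and still so for the second after the job is handed in, with the robot touching nothing.
It also fails if it takes over 67 s, if anything falls off the work surface, if the arm or the gripper's body presses on something with over 40 N, if the wrist force passes 120 N, or if a joint passes its speed limit or range.

## Working session

There is one attempt and no reset: what is moved stays moved. The work goes in short steps, Python scripts to look and compute and a tool call to move; the robot and the scene stay as the last step left them, time stands still between calls to the robot, and variables do not carry over. Pictures are saved under pics/ and viewed, and the job is handed in when it is done.

Besides the shell and the picture viewer there is one more tool, called after "Call:" as name(argument=value, ...) on one line, values as JSON. jog_arm: Moves the arm, as the interface text tells. Its arguments: {"type":"object","properties":{"deltas":{"type":"array","items":{"type":"number"}}},"required":["deltas"]}

```bash
mkdir -p pics
cat > h.py <<'E'
import numpy as np, cv2
from cell import env, eyes
def cam(n):
    c=eyes.read_camera(n); return c
def save(c,fn):
    cv2.imwrite('pics/'+fn, cv2.cvtColor(c['image'],cv2.COLOR_RGB2BGR))
def K(c):
    h=c['image'].shape[0]; f=h/2/np.tan(np.radians(c['fovy'])/2)
    return np.array([[f,0,c['cx']],[0,f,c['cy']],[0,0,1.]])
def rays(c,px):
    px=np.asarray(px,float).reshape(-1,1,2)
    u=cv2.undistortPoints(px,K(c),np.array(c['dist'],float)).reshape(-1,2)
    d=np.c_[u[:,0],-u[:,1],-np.ones(len(u))]
    T=np.array(c['world_from_camera']); return T[:3,3], d@T[:3,:3].T
def onz(c,px,z):
    o,d=rays(c,px); return o+d*((z-o[2])/d[:,2])[:,None]
def tri(c1,p1,c2,p2):
    o1,d1=rays(c1,p1);o2,d2=rays(c2,p2);out=[]
    for a,b in zip(d1,d2):
        s=np.linalg.lstsq(np.c_[a,-b],o2-o1,rcond=None)[0]
        q1=o1+a*s[0];q2=o2+b*s[1];out.append(np.r_[(q1+q2)/2,np.linalg.norm(q1-q2)])
    return np.array(out)
def proj(c,P):
    T=np.linalg.inv(np.array(c['world_from_camera']));P=np.atleast_2d(P)@T[:3,:3].T+T[:3,3]
    P=P*[1,-1,-1]
    return cv2.projectPoints(P.reshape(-1,1,3),np.zeros(3),np.zeros(3),K(c),np.array(c['dist'],float))[0].reshape(-1,2)
E
python3 - <<'E'
from h import *
import pickle
s=env.state()
for k,v in s.items(): print(k,np.round(v,3))
C={}
for n in('scene','top'):
    c=cam(n);C[n]=c;save(c,n+'0.png');print(n,c['fovy'],c['cx'],c['cy'],c['dist']);print(np.round(c['world_from_camera'],3))
pickle.dump(C,open('c0.pkl','wb'))
E
```

```text
t 0.0
joints [ 1.014  0.492  1.559 -0.     1.092 -0.106]
qvel [ 0.001 -0.001  0.001 -0.001  0.001 -0.   ]
tau [ 3.0000e-03 -6.1265e+01 -2.5818e+01  6.9000e-02  4.8000e-02 -0.0000e+00]
eef_pos [272.25  562.548 404.146]
tcp_rot [-1.669  1.57  -2.12 ]
ft_force [ 0.154  0.028 -0.669]
moment [-0.02   0.036 -0.006]
opening 1.003
scene 50.94443511635642 265.8098964641728 188.88051012614326 [-0.040261  0.        0.        0.        0.      ]
[[ 7.750000e-01 -4.850000e-01  4.050000e-01  1.001004e+03]
 [ 6.320000e-01  5.770000e-01 -5.170000e-01 -4.556360e+02]
 [ 1.700000e-02  6.570000e-01  7.540000e-01  7.798250e+02]
 [ 0.000000e+00  0.000000e+00  0.000000e+00  1.000000e+00]]
top 44.865815603124624 257.7221318742353 192.37395202580672 [-0.12140405  0.          0.          0.          0.        ]
[[ 1.520000e-01  9.680000e-01 -2.000000e-01  4.078600e+02]
 [-9.880000e-01  1.490000e-01 -2.900000e-02  7.840000e-01]
 [ 2.000000e-03  2.020000e-01  9.790000e-01  1.188729e+03]
 [ 0.000000e+00  0.000000e+00  0.000000e+00  1.000000e+00]]
```

View pics/scene0.png

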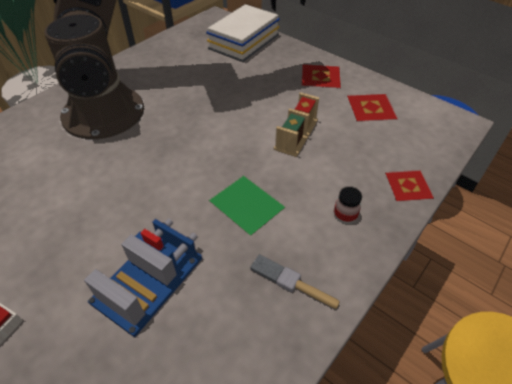

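View pics/top0.png

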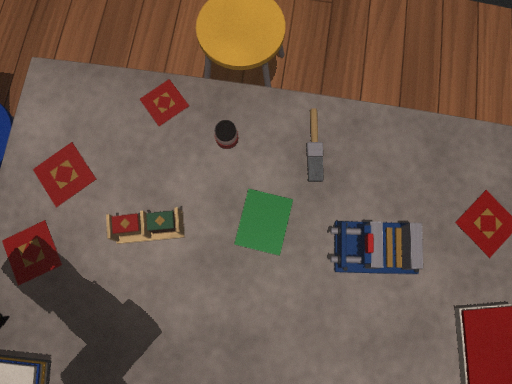

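The scene view shows the rack at about (298,125), with the red-topped blank in the far stall (307,103), the mat at (247,205), the vise at (145,275) with its red tab at (152,238), and the jar at (348,203). The top view has the red blank at (125,224), the green-topped spare at (160,221), the mat at (264,222), and the vise at (378,247) with its tab at (370,243). The flat red squares are only decor. I'll zoom in next.

Run:
```python
from h import *
import pickle
C=pickle.load(open('c0.pkl','rb'))
def crop(n,x0,y0,w,h,k):
    im=C[n]['image'][y0:y0+h,x0:x0+w]; return cv2.resize(cv2.cvtColor(im,cv2.COLOR_RGB2BGR),None,fx=k,fy=k,interpolation=cv2.INTER_NEAREST)
a=crop('top',95,195,100,58,8);cv2.imwrite('pics/z_top_rack.png',a)
cv2.imwrite('pics/z_top_vise.png',crop('top',325,210,105,72,7))
cv2.imwrite('pics/z_sc_rack.png',crop('scene',265,85,65,75,8))
cv2.imwrite('pics/z_sc_vise.png',crop('scene',80,210,130,125,4))
```

```text
(no output)
```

View pics/z_top_rack.png

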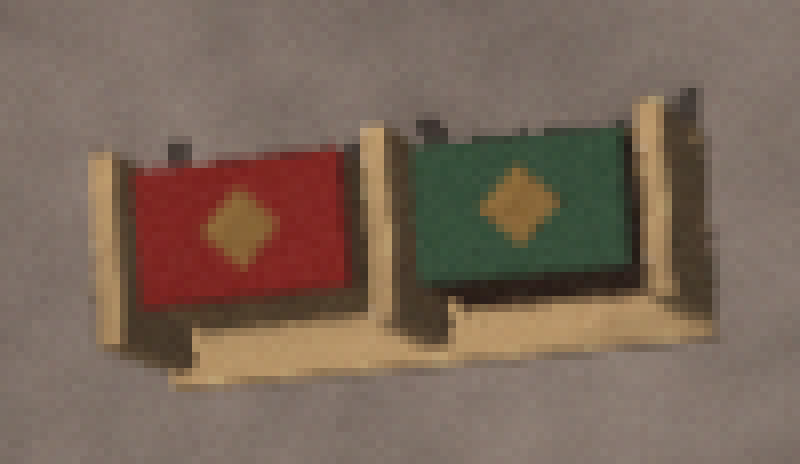

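View pics/z_top_vise.png

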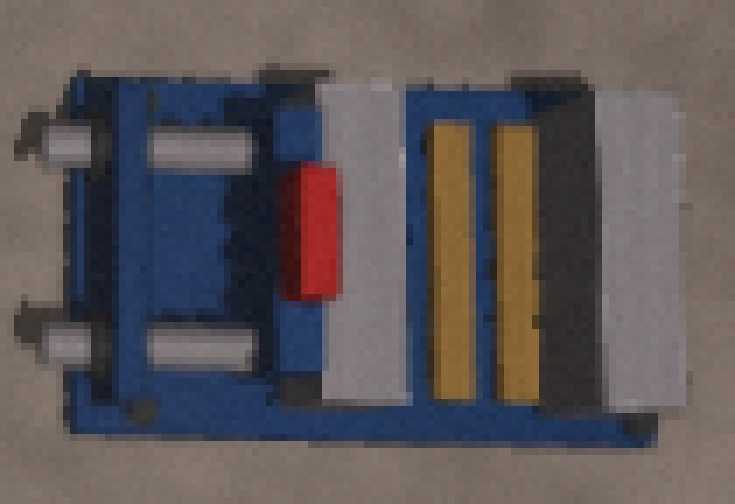

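View pics/z_sc_rack.png

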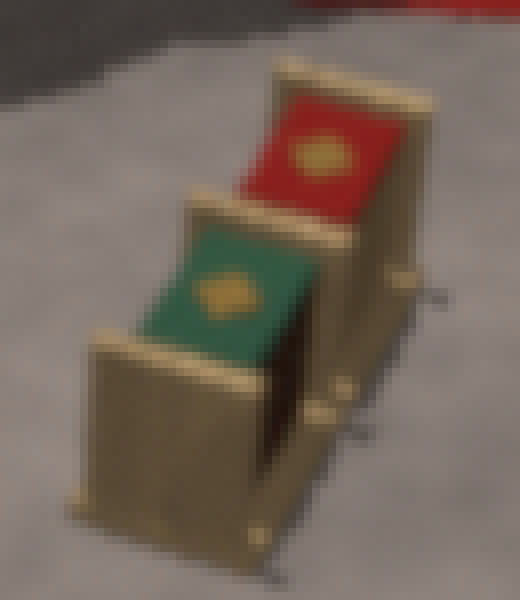

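View pics/z_sc_vise.png

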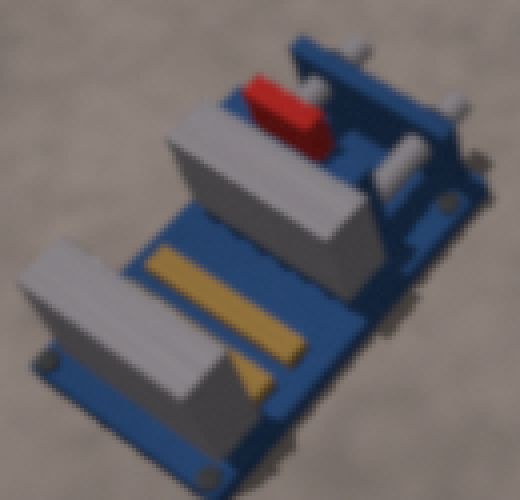

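Run:
```python
from h import *
import pickle
C=pickle.load(open('c0.pkl','rb'))
def masks(n):
    hsv=cv2.cvtColor(C[n]['image'],cv2.COLOR_RGB2HSV)
    H,S,V=cv2.split(hsv)
    return dict(red=((H<6)|(H>172))&(S>140)&(V>70), green=(H>50)&(H<90)&(S>80), gold=(H>14)&(H<28)&(S>110)&(V>90), blue=(H>100)&(H<125)&(S>120))
roi={'top':dict(rack=(95,195,195,253),vise=(320,205,430,285),mat=(225,180,300,265)),'scene':dict(rack=(265,85,330,160),vise=(80,210,210,335),mat=(200,170,295,240))}
for n in('top','scene'):
    M=masks(n)
    for r,(x0,y0,x1,y1) in roi[n].items():
        for k,m in M.items():
            mm=np.zeros(m.shape,np.uint8);mm[y0:y1,x0:x1]=m[y0:y1,x0:x1]
            N,l,st,ce=cv2.connectedComponentsWithStats(mm)
            for i in range(1,N):
                if st[i,4]<8: continue
                cs,_=cv2.findContours((l==i).astype(np.uint8),cv2.RETR_EXTERNAL,cv2.CHAIN_APPROX_NONE)
                b=cv2.minAreaRect(cs[0])
                print(n,r,k,st[i],np.round(ce[i],2),'rect',np.round(b[0],1),np.round(b[1],1),round(b[2],1))
```

```text
top rack red [111 214  28  20 392] [124.73 223.3 ] rect [124.6 223.2] [17.1 26.9] 83.7
top rack gold [155 216  10   9  52] [159.35 220.06] rect [159.3 220.3] [6.4 7.1] 45.0
top rack gold [121 220   8   8  35] [124.63 222.97] rect [125. 223.] [5.7 5.7] 45.0
top rack gold [131 234   5   4   8] [133.12 235.38] rect [133.  235.5] [2.1 4.9] 45.0
top vise red [367 233   6  20 103] [369.73 242.47] rect [369.5 242.5] [ 5. 19.] 0.0
top vise gold [387 228   5  39 195] [389. 247.] rect [389. 247.] [38.  4.] 90.0
top vise gold [396 228   6  40 219] [398.44 246.86] rect [398.5 247.5] [39.  5.] 90.0
top vise blue [ 335  222   82   52 1294] [364.79 251.07] rect [375.9 247.3] [81.2 50. ] 1.1
top vise blue [362 225   9   9  54] [366.57 229.06] rect [366. 229.] [8. 8.] 90.0
top vise blue [335 235   2  18  33] [335.55 243.3 ] rect [335.5 243.5] [17.  1.] 90.0
top mat green [ 235  189   58   66 2667] [263.43 221.65] rect [263.3 221.6] [46.7 57.5] 13.6
scene rack red [312  85  18   2  26] [322.04  85.31] rect [320.5  85.5] [ 1. 17.] 90.0
scene rack red [296  97  19  16 160] [305.2  104.41] rect [305.2 10
[... 216 characters left out ...]
0 119   7   5  27] [293.04 121.41] rect [293. 121.] [6. 4.] 0.0
scene vise red [141 229  21  21 231] [151.46 238.86] rect [151.3 238.7] [24.5 10.8] 31.0
scene vise gold [117 272  39  29 287] [136.22 286.07] rect [136. 286.] [42.7  6.7] 33.7
scene vise gold [138 299  10  11  49] [142.31 303.88] rect [141.3 303.3] [10.6  5.7] 45.0
scene vise blue [ 112  220   89  115 2244] [162.09 271.6 ] rect [147.4 275. ] [ 59.9 109.8] 40.4
scene vise blue [137 234   5   6  18] [139.11 236.28] rect [139.5 236.5] [5.7 2.8] 45.0
scene vise blue [ 91 297  42  36 370] [111.59 314.48] rect [111.5 314.5] [48.9  8.2] 36.0
scene mat green [ 210  176   74   59 2239] [246.83 204.61] rect [246.8 203.6] [61.  43.4] 40.0
```

Run:
```python
from h import *
import pickle
C=pickle.load(open('c0.pkl','rb'));T,S=C['top'],C['scene']
np.set_printoptions(precision=1,suppress=True)
z=lambda p,o,k:np.asarray(p,float)/k+np.array(o)-0.5
tr=lambda p:z(p,(95,195),8); tv=lambda p:z(p,(325,210),7); sr=lambda p:z(p,(265,85),8); sv=lambda p:z(p,(80,210),4)
print('diamonds',tri(T,[[124.7,223],[159.35,220.1]],S,[[305,104.1],[293,121.5]]))
def quad(P):
    P=P[:,:2];e=[P[(i+1)%4]-P[i] for i in range(4)]
    print(P.mean(0),'len',np.array([np.linalg.norm(v) for v in e]),'ang',np.array([np.degrees(np.arctan2(v[1],v[0])) for v in e]))
print('red');quad(onz(T,tr([(131,172),(343,148),(356,285),(142,308)]),80))
print('green');quad(onz(T,tr([(415,148),(622,125),(633,265),(418,283)]),80))
print('cheeks');print(onz(T,tr([(102,153),(112,347),(373,126),(387,323),(650,98),(661,294)]),84))
print('slid');quad(onz(T,tv([(322,82),(403,82),(410,405),(322,405)]),90))
print('fix');quad(onz(T,tv([(595,92),(680,92),(687,410),(602,410)]),90))
print('fixS');quad(onz(S,sv([(65,240),(22,285),(182,395),(232,350)]),90))
print('slidS');quad(onz(S,sv([(208,100),(170,140),(330,238),(375,200)]),90))
print('tri fix',tri(T,tv([(595,92),(602,410)]),S,sv([(232,350),(65,240)])))
print('tri slid',tri(T,tv([(403,82),(410,405)]),S,sv([(330,238),(170,140)])))
print('par1');quad(onz(T,tv([(430,122),(473,122),(476,400),(430,400)]),26))
print('par2');quad(onz(T,tv([(497,122),(536,122),(540,400),(497,400)]),26))
print('par1S');quad(onz(S,sv([(168,243),(148,265),(288,362),(306,345)]),26))
print('tab',onz(T,tv([(303,165),(340,165),(340,298),(300,298)]),120))
print('mat',onz(T,[[263.4,221.7]],3),onz(S,[[246.8,204.6]],3))
```

```text
diamonds [[510.3 340.5  82.5   0. ]
 [530.2 257.7  82.2   0.9]]
red
[510.6 340.9] len [65.9 42.3 66.  42. ] ang [ -74.6 -163.1  105.2   16.8]
green
[530.8 257.6] len [63.6 43.  65.5 41.3] ang [ -74.8 -164.8  103.7   12.6]
cheeks
[[525.9 387.6  84. ]
 [468.5 372.1  84. ]
 [547.1 306.4  84. ]
 [488.9 290.3  84. ]
 [568.5 224.3  84. ]
 [510.5 210.   84. ]]
slid
[ 551.2 -265.4] len [ 28.3 110.2  30.2 110.1] ang [ -81.5 -172.7   98.1    6.3]
fix
[ 562.5 -361.3] len [ 30.2 109.2  29.7 108.9] ang [ -81.6 -173.5   97.9    6.7]
fixS
[ 563.8 -360.3] len [ 28.1 103.4  28.7 108.1] ang [ -80.5    7.9   90.  -171.9]
slidS
[ 553.1 -263.7] len [ 28.4 105.6  28.4 111.3] ang [ -80.4    7.9   88.2 -172.3]
tri fix [[ 615.1 -339.4   89.3    2.1]
 [ 506.7 -353.6   86.9    0.6]]
tri slid [[ 607.7 -271.7   92.9    1.1]
 [ 499.6 -285.9   88.4    3.1]]
par1
[ 557.8 -313.5] len [ 15.9 100.4  16.8 100.3] ang [ -81.6 -173.5   98.1    6. ]
par2
[ 561.3 -337.3] len [ 14.5 100.5  15.8 100.5] ang [ -81.6 -173.5   98.     5.8]
par1S
[ 557.4 -312.8] len [ 15.1  98.5  11.9 100.6] ang [ -80.5    6.6   90.7 -175.3]
tab [[ 569.8 -234.8  120. ]
 [ 571.6 -247.2  120. ]
 [ 527.8 -251.9  120. ]
 [ 525.8 -238.7  120. ]]
mat [[576.4  10.    3. ]] [[580.1   7.4   3. ]]
```

```bash
cat >> h.py <<'E'
from scipy.spatial.transform import Rotation as Rn
def goal(p,yawdeg,s=None,quiet=False):
    """grasp point p (world), tool x down, tool y along yawdeg (mod 180 not applied); deltas in tool axes"""
    s=s or env.state(); R=Rn.from_euler('xyz',s['tcp_rot']).as_matrix()
    x=np.array([0,0,-1.]);a=np.radians(yawdeg);y=np.array([np.cos(a),np.sin(a),0]);G=np.c_[x,y,np.cross(x,y)]
    tp=np.asarray(p,float)-171*x
    d=R.T@(tp-s['eef_pos']); rv=Rn.from_matrix(R.T@G).as_rotvec()
    print('t',round(s['t'],2),'grasp',np.round(np.array(s['eef_pos'])+171*R[:,0],1),'tooly yaw',round(np.degrees(np.arctan2(R[1,1],R[0,1])),2),'xdown',np.round(R[:,0],3),'open',round(s['opening'],3),'q',np.round(s['joints'],2),'F',np.round(s['ft_force'],1))
    print('  d tool',np.round(d,1),'rv',np.round(rv,3),'world d',np.round(tp-s['eef_pos'],1))
E
python3 - <<'E'
from h import *
goal((510.5,340.8,130),15); goal((510.5,340.8,130),195)
E
```

```text
t 0.1 grasp [272.2 562.4 233.2] tooly yaw 64.17 xdown [-0.001 -0.001 -1.   ] open 1.003 q [ 1.01  0.49  1.56  0.    1.09 -0.11] F [ 0.1 -0.3  0.2]
  d tool [103.3 -95.7 311. ] rv [0.858 0.    0.001] world d [ 238.2 -221.8 -103.2]
t 0.1 grasp [272.2 562.4 233.2] tooly yaw 64.17 xdown [-0.001 -0.001 -1.   ] open 1.003 q [ 1.01  0.49  1.56  0.    1.09 -0.11] F [ 0.1 -0.3  0.2]
  d tool [103.3 -95.7 311. ] rv [-2.283e+00 -1.000e-03  0.000e+00] world d [ 238.2 -221.8 -103.2]
```

```bash
cat >> h.py <<'E'
def plan(p,yawdeg,n,op,s=None):
    s=s or env.state(); goal(p,yawdeg,s)
    R=Rn.from_euler('xyz',s['tcp_rot']).as_matrix()
    x=np.array([0,0,-1.]);a=np.radians(yawdeg);y=np.array([np.cos(a),np.sin(a),0]);G=np.c_[x,y,np.cross(x,y)]
    tp=np.asarray(p,float)-171*x; rv=Rn.from_matrix(R.T@G).as_rotvec()
    D=(tp-s['eef_pos'])/n
    for i in range(n):
        Ri=R@Rn.from_rotvec(rv*i/n).as_matrix(); 
        print('  ',', '.join('%g'%v for v in np.r_[np.round(Ri.T@D,1),np.round(rv/n,3),op]),',')
E
python3 -c "
from h import *
plan((510.5,340.8,150),15,9,1)"
```

```text
t 0.1 grasp [272.2 562.4 233.2] tooly yaw 64.17 xdown [-0.001 -0.001 -1.   ] open 1.003 q [ 1.01  0.49  1.56  0.    1.09 -0.11] F [ 0.1 -0.3  0.2]
  d tool [ 83.3 -95.7 311. ] rv [0.858 0.    0.001] world d [ 238.2 -221.8  -83.2]
   9.3, -10.6, 34.6, 0.095, 0, 0, 1 ,
   9.3, -7.3, 35.4, 0.095, 0, 0, 1 ,
   9.2, -3.9, 36, 0.095, 0, 0, 1 ,
   9.2, -0.5, 36.2, 0.095, 0, 0, 1 ,
   9.2, 3, 36, 0.095, 0, 0, 1 ,
   9.2, 6.4, 35.6, 0.095, 0, 0, 1 ,
   9.2, 9.8, 34.8, 0.095, 0, 0, 1 ,
   9.2, 13, 33.7, 0.095, 0, 0, 1 ,
   9.2, 16.2, 32.3, 0.095, 0, 0, 1 ,
```

Call:
jog_arm(deltas=[9,-11,35,0.095,0,0,1,9,-7,35,0.095,0,0,1,9,-4,36,0.095,0,0,1,9,-1,36,0.095,0,0,1,9,3,36,0.095,0,0,1,9,6,36,0.095,0,0,1,9,10,35,0.095,0,0,1,9,13,34,0.095,0,0,1,9,16,32,0.095,0,0,1])

```text
t: 1.23
eef_pos: [513.1, 332.0, 318.6]
tcp_rot: [-1.151, 1.566, -2.48]
ft_force: [0.9, 0.7, 1.4]
opening: 1.003
```

```bash
python3 -c "
from h import *
plan((510.5,340.8,110),15,3,1)"
```

```text
t 1.23 grasp [512.5 331.6 147.6] tooly yaw 13.86 xdown [-0.004 -0.003 -1.   ] open 1.003 q [ 0.47  0.57  1.68 -0.    0.9   0.23] F [0.9 0.7 1.4]
  d tool [37.6 -0.3 -9.2] rv [-0.02   0.002  0.004] world d [ -2.6   8.8 -37.6]
   12.5, -0.1, -3.1, -0.007, 0.001, 0.001, 1 ,
   12.5, -0.1, -3.1, -0.007, 0.001, 0.001, 1 ,
   12.5, -0.1, -3.1, -0.007, 0.001, 0.001, 1 ,
```

Call:
jog_arm(deltas=[12.5,0,-4,-0.01,0,0,1,12.5,0,-3,-0.007,0.001,0.002,1,12.5,0,-2,-0.003,0.001,0.002,1,0,0,0,0,0,0,1])

```text
t: 1.72
eef_pos: [510.4, 341.0, 277.5]
tcp_rot: [-1.53, 1.568, -2.838]
ft_force: [0.7, -0.5, 0.1]
opening: 1.002
```

```bash
python3 -c "
from h import *
plan((510.5,340.8,110),15,3,1)
for n in ('top','scene'):
    c=cam(n); p=proj(c,[510.5,340.8,80])[0].astype(int); im=c['image'][max(0,p[1]-45):p[1]+45,max(0,p[0]-60):p[0]+60]
    cv2.imwrite('pics/a_%s.png'%n,cv2.resize(im[:,:,::-1],None,fx=6,fy=6,interpolation=0))
"
```

```text
t 1.73 grasp [510.  340.9 106.5] tooly yaw 15.09 xdown [-0.002 -0.001 -1.   ] open 1.002 q [0.48 0.62 1.71 0.   0.81 0.22] F [ 0.7 -0.5  0.1]
  d tool [-3.5  0.   0.2] rv [0.002 0.    0.003] world d [ 0.1 -0.2  3.5]
   -1.2, 0, 0.1, 0.001, 0, 0.001, 1 ,
   -1.2, 0, 0.1, 0.001, 0, 0.001, 1 ,
   -1.2, 0, 0.1, 0.001, 0, 0.001, 1 ,
```

View pics/a_scene.png

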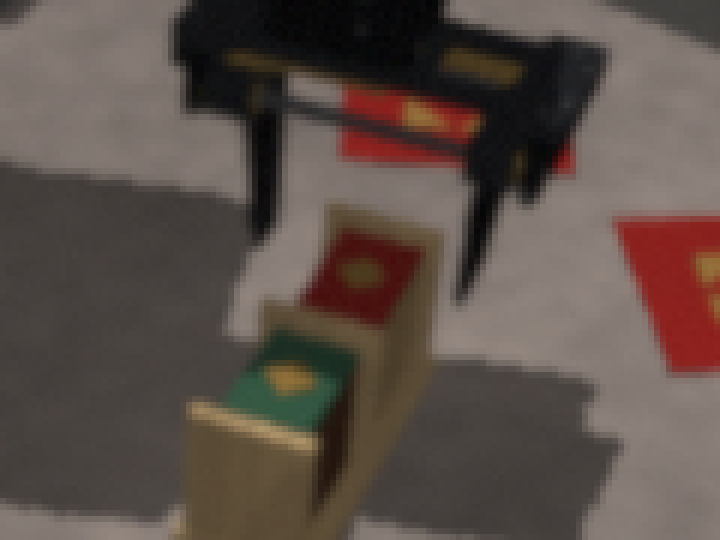

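View pics/a_top.png

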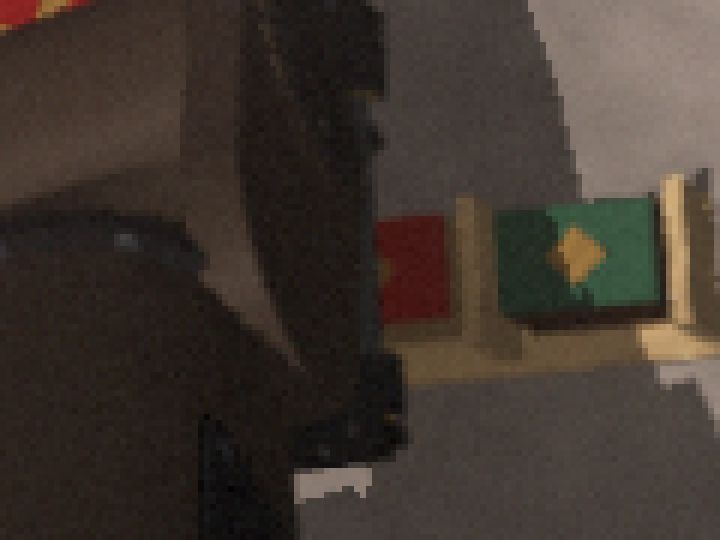

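The fingertips at crop (262,240) and (462,300) straddle the diamond at (362,270), so the alignment is good. I'll go down and grip.

Call:
jog_arm(deltas=[14,0,0,0,0,0.003,1,14,0,0,0,0,0,1,14,0,0,0,0,0,1,11,0,0,0,0,0,1,0,0,0,0,0,0,1,0,0,0,0,0,0,0.3,0,0,0,0,0,0,0.3,0,0,0,0,0,0,0.3,0,0,0,0,0,0,0.3,0,0,0,0,0,0,0.3])

```text
t: 3.08
eef_pos: [510.9, 341.1, 223.2]
tcp_rot: [1.727, 1.566, 0.419]
ft_force: [0.4, -0.3, 0.2]
opening: 0.529
```

```bash
python3 -c "
from h import *
goal((510.5,340.8,50),15)"
```

```text
t 3.08 grasp [511.6 341.4  52.2] tooly yaw 15.08 xdown [ 0.004  0.002 -1.   ] open 0.529 q [ 0.48  0.7   1.74 -0.    0.7   0.22] F [ 0.4 -0.3  0.2]
  d tool [ 2.2 -0.5  0.2] rv [ 0.001 -0.001 -0.004] world d [-0.4 -0.3 -2.2]
```

Call:
jog_arm(deltas=[0,0,0,0,0,0,0,0,0,0,0,0,0,0,0,0,0,0,0,0,0,0,0,0,0,0,0,0])

```text
t: 3.58
eef_pos: [510.8, 341.1, 223.2]
tcp_rot: [1.729, 1.567, 0.421]
ft_force: [0.2, -0.9, 0.2]
opening: 0.442
```

```bash
python3 -c "
from h import *
goal((510.5,340.8,50),15)"
```

```text
t 3.58 grasp [511.5 341.4  52.2] tooly yaw 15.09 xdown [ 0.004  0.002 -1.   ] open 0.442 q [ 0.48  0.7   1.74 -0.    0.7   0.22] F [ 0.2 -0.9  0.2]
  d tool [ 2.2 -0.4  0.2] rv [ 0.001 -0.001 -0.004] world d [-0.3 -0.3 -2.2]
```

Gripped, with the opening at 42 mm. Next I'll lift straight up.

Call:
jog_arm(deltas=[-5,0,0,0,0,0,0,-12,0,0,0,0,0,0,-16,0,0,0,0,0,0,-18,0,0,0,0,0,0,-18,0,0,0,0,0,0,-18,0,0,0,0,0,0,-16,0,0,0,0,0,0,-8,0,0,0,0,0,0,0,0,0,0,0,0,0])

```text
t: 4.7
eef_pos: [509.9, 340.7, 344.4]
tcp_rot: [1.755, 1.563, 0.448]
ft_force: [0.0, -0.3, -2.4]
opening: 0.439
```

```bash
python3 -c "
from h import *
plan((578,9,140),50,14,0)"
```

```text
t 4.7 grasp [511.2 341.3 173.4] tooly yaw 15.09 xdown [ 0.007  0.004 -1.   ] open 0.439 q [ 0.48  0.54  1.66 -0.    0.94  0.22] F [ 0.  -0.3 -2.4]
  d tool [ 32.7 -20.9 338. ] rv [-0.609  0.001 -0.008] world d [  68.1 -331.7  -33.4]
   2.3, -1.5, 24.1, -0.044, 0, -0.001, 0 ,
   2.3, -2.5, 24.1, -0.044, 0, -0.001, 0 ,
   2.3, -3.6, 23.9, -0.044, 0, -0.001, 0 ,
   2.3, -4.6, 23.7, -0.044, 0, -0.001, 0 ,
   2.3, -5.6, 23.5, -0.044, 0, -0.001, 0 ,
   2.3, -6.7, 23.3, -0.044, 0, -0.001, 0 ,
   2.3, -7.7, 22.9, -0.044, 0, -0.001, 0 ,
   2.3, -8.7, 22.6, -0.044, 0, -0.001, 0 ,
   2.4, -9.6, 22.2, -0.044, 0, -0.001, 0 ,
   2.4, -10.6, 21.8, -0.044, 0, -0.001, 0 ,
   2.4, -11.5, 21.3, -0.044, 0, -0.001, 0 ,
   2.4, -12.4, 20.7, -0.044, 0, -0.001, 0 ,
   2.4, -13.3, 20.2, -0.044, 0, -0.001, 0 ,
   2.4, -14.2, 19.6, -0.044, 0, -0.001, 0 ,
```

Call:
jog_arm(deltas=[0,-1,10,-0.02,0,0,0,0,-2,20,-0.044,0,0,0,1,-3,25,-0.044,0,-0.001,0,2,-4,26,-0.05,0,-0.001,0,2,-5,26,-0.05,0,-0.001,0,2,-7,26,-0.05,0,-0.001,0,3,-8,26,-0.05,0,-0.001,0,3,-9,25,-0.05,0,-0.001,0,3,-11,24,-0.05,0,-0.001,0,3,-12,24,-0.05,0,-0.001,0])

```text
t: 5.95
eef_pos: [563.2, 93.1, 317.8]
tcp_rot: [-1.957, 1.559, -2.781]
ft_force: [1.0, -1.2, -1.8]
opening: 0.441
```

```bash
python3 -c "
from h import *
plan((578,9,100),50,5,0)"
```

```text
t 5.95 grasp [561.3  92.4 146.8] tooly yaw 42.74 xdown [-0.011 -0.004 -1.   ] open 0.441 q [ 0.05  0.52  1.78 -0.    0.85 -0.69] F [ 1.  -1.2 -1.8]
  d tool [ 47.  -45.7  72.1] rv [-0.127 -0.005  0.011] world d [ 14.8 -84.1 -46.8]
   9.4, -9.1, 14.4, -0.025, -0.001, 0.002, 0 ,
   9.4, -9.5, 14.2, -0.025, -0.001, 0.002, 0 ,
   9.4, -9.9, 13.9, -0.025, -0.001, 0.002, 0 ,
   9.4, -10.3, 13.6, -0.025, -0.001, 0.002, 0 ,
   9.4, -10.6, 13.4, -0.025, -0.001, 0.002, 0 ,
```

Call:
jog_arm(deltas=[8,-9,16,-0.025,-0.001,0.002,0,9,-10,15,-0.025,-0.001,0.002,0,9,-10,13,-0.025,-0.001,0.002,0,9,-8,10,-0.02,-0.001,0.002,0,5,-3,5,-0.01,0,0.002,0,0,0,0,0,0,0,0])

```text
t: 6.7
eef_pos: [575.8, 15.8, 272.8]
tcp_rot: [-2.478, 1.563, 3.089]
ft_force: [-0.7, -0.1, -2.2]
opening: 0.441
```

```bash
python3 -c "
from h import *
plan((578,9,45.2),50,5,0)
from h import cam
c=cam('scene');save(c,'b.png')
"
```

```text
t 6.7 grasp [574.4  15.8 101.9] tooly yaw 49.0 xdown [-0.008  0.    -1.   ] open 0.441 q [-0.09  0.59  1.81 -0.    0.76 -0.94] F [-0.7 -0.1 -2.2]
  d tool [56.6 -3.3  6.5] rv [-0.017 -0.006  0.005] world d [  2.2  -6.8 -56.6]
   11.3, -0.7, 1.3, -0.003, -0.001, 0.001, 0 ,
   11.3, -0.7, 1.3, -0.003, -0.001, 0.001, 0 ,
   11.3, -0.7, 1.3, -0.003, -0.001, 0.001, 0 ,
   11.3, -0.7, 1.2, -0.003, -0.001, 0.001, 0 ,
   11.3, -0.7, 1.2, -0.003, -0.001, 0.001, 0 ,
```

View pics/b.png

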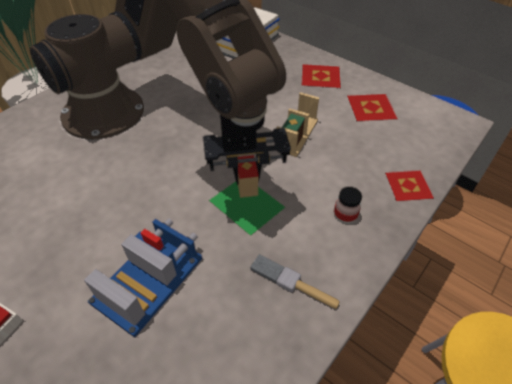

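The blank is held upright over the mat at (248,180), and the spare is undisturbed. Going down.

Call:
jog_arm(deltas=[12,-1,2,-0.004,-0.001,0.001,0,13,-1,2,-0.004,-0.001,0.001,0,12,-1,1,-0.004,-0.001,0.001,0,8,0,1,-0.003,-0.002,0.001,0,3,0,0,0,0,0,0,0,0,0,0,0,0,0])

```text
t: 7.5
eef_pos: [578.1, 10.6, 221.5]
tcp_rot: [-2.619, 1.569, 2.966]
ft_force: [-0.0, -0.2, -2.1]
opening: 0.444
```

```bash
python3 -c "
from h import *
goal((578,9,45.2),50)
"
```

```text
t 7.5 grasp [577.8  10.7  50.5] tooly yaw 50.01 xdown [-0.001  0.    -1.   ] open 0.444 q [-0.1   0.67  1.83  0.    0.64 -0.97] F [-0.  -0.2 -2.1]
  d tool [ 5.3 -1.3  1. ] rv [ 0.    -0.001  0.001] world d [-0.1 -1.6 -5.3]
```

Call:
jog_arm(deltas=[2,0,0,0,0,0,0,2,0,0,0,0,0,0,1,0,0,0,0,0,0,0.5,0,0,0,0,0,0,0,0,0,0,0,0,0])

```text
t: 8.12
eef_pos: [578.2, 10.7, 216.6]
tcp_rot: [1.377, 1.571, 0.679]
ft_force: [-0.4, 0.6, -2.5]
opening: 0.444
```

```bash
python3 -c "
from h import *
goal((578,9,45.2),50)
"
```

```text
t 8.12 grasp [578.2  10.7  45.6] tooly yaw 50.01 xdown [ 0.  0. -1.] open 0.444 q [-0.1   0.67  1.83  0.    0.63 -0.97] F [-0.4  0.6 -2.5]
  d tool [ 0.4 -1.4  0.9] rv [ 0.  0. -0.] world d [-0.2 -1.7 -0.4]
```

Call:
jog_arm(deltas=[0.5,0,0,0,0,0,0,0.5,0,0,0,0,0,0,0,0,0,0,0,0,0])

```text
t: 8.5
eef_pos: [578.2, 10.7, 216.3]
tcp_rot: [0.764, 1.57, 0.066]
ft_force: [-0.6, -0.4, -2.1]
opening: 0.44
```

Call:
jog_arm(deltas=[1,0,0,0,0,0,0,0.5,0,0,0,0,0,0,0,0,0,0,0,0,0])

```text
t: 8.88
eef_pos: [578.1, 10.6, 216.3]
tcp_rot: [0.671, 1.569, -0.027]
ft_force: [-0.8, 0.3, -2.1]
opening: 0.44
```

Call:
jog_arm(deltas=[2,0,0,0,0,0,0,0,0,0,0,0,0,0])

```text
t: 9.12
eef_pos: [578.2, 10.6, 216.5]
tcp_rot: [0.555, 1.568, -0.142]
ft_force: [-0.0, -0.4, -2.7]
opening: 0.44
```

Call:
jog_arm(deltas=[3,0,0,0,0,0,0])

```text
t: 9.25
eef_pos: [578.3, 10.5, 215.7]
tcp_rot: [0.483, 1.566, -0.214]
ft_force: [-13.1, -0.9, 47.3]
opening: 0.44
```

```bash
python3 -c "
from h import *
goal((578,9,45.2),50)
for n in ('top','scene'):
    c=cam(n); p=proj(c,[578,10,40])[0].astype(int); im=c['image'][max(0,p[1]-45):p[1]+45,max(0,p[0]-60):p[0]+60]
    cv2.imwrite('pics/c_%s.png'%n,cv2.resize(im[:,:,::-1],None,fx=6,fy=6,interpolation=0))
"
```

```text
t 9.25 grasp [579.   10.3  44.7] tooly yaw 50.05 xdown [ 0.004 -0.001 -1.   ] open 0.44 q [-0.1   0.68  1.84 -0.    0.63 -0.97] F [-13.1  -0.9  47.3]
  d tool [-0.5 -1.3  0.7] rv [ 0.001  0.004 -0.002] world d [-0.3 -1.5  0.5]
```

View pics/c_scene.png

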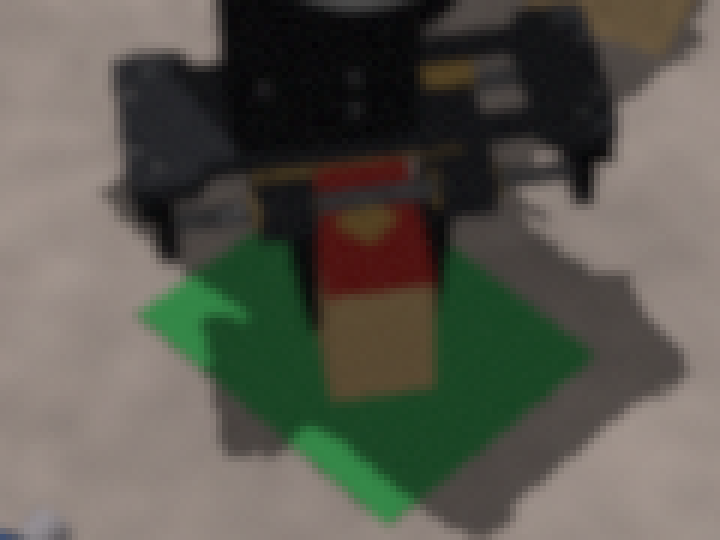

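The blank is on the mat: the push read 47 N, so contact is stiff, about 15 N/mm. Small steps from here. Now I'll release it.

Call:
jog_arm(deltas=[0,0,0,0,0,0,0,0,0,0,0,0,0,1,0,0,0,0,0,0,1,0,0,0,0,0,0,1,0,0,0,0,0,0,1,0,0,0,0,0,0,1,0,0,0,0,0,0,1,-8,0,0,0,0,0,1,-16,0,0,0,0,0,1,-20,0,0,0,0,0,1])

```text
t: 10.6
eef_pos: [578.1, 10.5, 260.6]
tcp_rot: [0.4, 1.568, -0.297]
ft_force: [0.6, 0.4, 0.0]
opening: 1.003
```

```bash
python3 -c "
from h import *
plan((578,10.5,125),-40,10,1)
"
```

```text
t 10.6 grasp [578.6  10.4  89.6] tooly yaw 50.05 xdown [ 0.003 -0.001 -1.   ] open 1.003 q [-0.1   0.61  1.81 -0.    0.72 -0.97] F [0.6 0.4 0. ]
  d tool [-35.4  -0.   -0. ] rv [ 1.572e+00  1.000e-03 -3.000e-03] world d [-0.1  0.  35.4]
   -3.5, -0, -0, 0.157, 0, -0, 1 ,
   -3.5, -0, -0, 0.157, 0, -0, 1 ,
   -3.5, -0, -0, 0.157, 0, -0, 1 ,
   -3.5, -0, -0, 0.157, 0, -0, 1 ,
   -3.5, -0, 0, 0.157, 0, -0, 1 ,
   -3.5, -0, 0, 0.157, 0, -0, 1 ,
   -3.5, -0, 0, 0.157, 0, -0, 1 ,
   -3.5, -0, 0, 0.157, 0, -0, 1 ,
   -3.5, -0, 0, 0.157, 0, -0, 1 ,
   -3.5, -0, 0, 0.157, 0, -0, 1 ,
```

Call:
jog_arm(deltas=[-18,0,0,0,0,0,1,-14,0,0,0.1,0,0,1,-4,0,0,0.18,0,0,1,0,0,0,0.18,0,0,1,0,0,0,0.18,0,0,1,0,0,0,0.18,0,0,1,0,0,0,0.18,0,0,1,0,0,0,0.18,0,0,1,0,0,0,0.18,0,0,1,0,0,0,0.16,0,0,1])

```text
t: 11.85
eef_pos: [577.1, 10.8, 313.0]
tcp_rot: [2.141, 1.553, -0.125]
ft_force: [-0.8, -0.5, 0.6]
opening: 1.002
```

```bash
python3 -c "
from h import *
plan((578,10.5,105),-40,2,1)
for n in ('top','scene'):
    c=cam(n); p=proj(c,[578,10,40])[0].astype(int); im=c['image'][max(0,p[1]-45):p[1]+45,max(0,p[0]-60):p[0]+60]
    cv2.imwrite('pics/d_%s.png'%n,cv2.resize(im[:,:,::-1],None,fx=6,fy=6,interpolation=0))
"
```

```text
t 11.85 grasp [580.1  10.4 142. ] tooly yaw -39.85 xdown [ 0.017 -0.002 -1.   ] open 1.002 q [-0.1   0.53  1.78 -0.    0.82  0.6 ] F [-0.8 -0.5  0.6]
  d tool [37.   0.3 -0. ] rv [ 0.003 -0.009 -0.015] world d [  0.9  -0.3 -37. ]
   18.5, 0.2, -0, 0.001, -0.005, -0.007, 1 ,
   18.5, 0.3, -0.1, 0.001, -0.005, -0.007, 1 ,
```

View pics/d_scene.png

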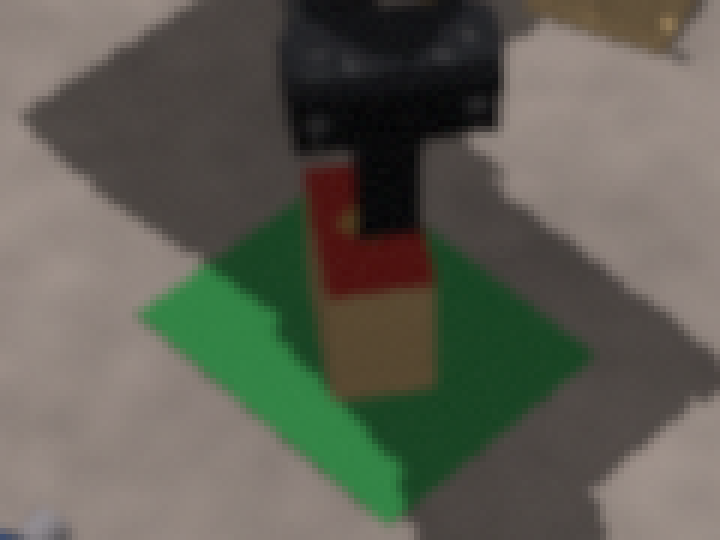

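View pics/d_top.png

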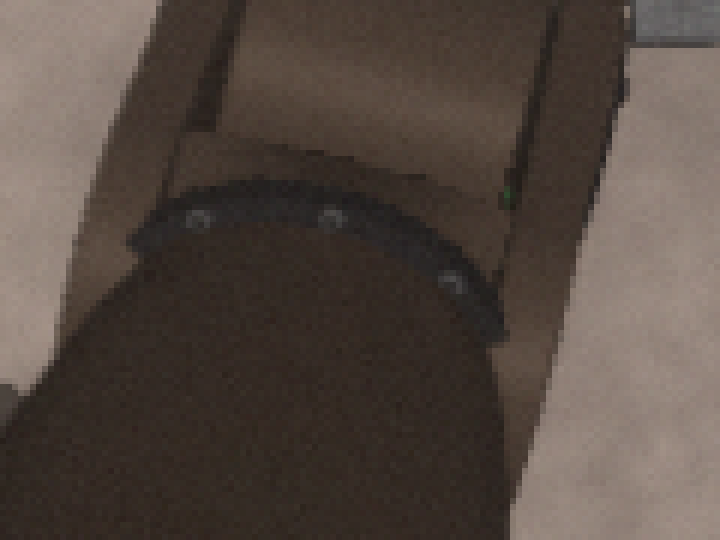

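The blank stands upright in the middle of the mat, with its red face at crop (370,230). The second grasp is aligned across its ends, so I'll go down.

Call:
jog_arm(deltas=[10,0,0,0.001,-0.004,-0.007,1,18,0,0,0.001,-0.004,-0.006,1,18,0,0,0,-0.001,-0.003,1,18,0,0,0,0,0,1,15,0,0,0,0,0,1,9,0,0,0,0,0,1,0,0,0,0,0,0,1])

```text
t: 12.82
eef_pos: [576.9, 10.8, 217.6]
tcp_rot: [-1.189, 1.565, 2.839]
ft_force: [-0.7, -0.1, 0.1]
opening: 0.999
```

```bash
python3 -c "
from h import *
plan((578.2,10.6,45),-40,2,1)
"
```

```text
t 12.82 grasp [576.   11.1  46.6] tooly yaw -39.17 xdown [-0.005  0.002 -1.   ] open 0.999 q [-0.1   0.67  1.84  0.    0.64  0.59] F [-0.7 -0.1  0.1]
  d tool [ 1.6  1.2 -0.7] rv [0.015 0.002 0.005] world d [ 1.3 -0.2 -1.6]
   0.8, 0.6, -0.3, 0.007, 0.001, 0.003, 1 ,
   0.8, 0.6, -0.3, 0.007, 0.001, 0.003, 1 ,
```

Call:
jog_arm(deltas=[1,1,-0.5,0.014,0.002,0.005,1,0,0,0,0,0,0,0,0,0,0,0,0,0,0,0,0,0,0,0,0,0,0,0,0,0,0,0,0,0,0,0,0,0,0,0,0,0,0,0,0,0,0])

```text
t: 13.7
eef_pos: [578.3, 10.6, 218.1]
tcp_rot: [2.145, 1.568, -0.124]
ft_force: [0.7, -0.0, -0.5]
opening: 0.673
```

```bash
python3 -c "
from h import *
plan((578.2,10.6,45),-40,2,1)
"
```

```text
t 13.7 grasp [578.8  10.5  47.1] tooly yaw -40.01 xdown [ 0.003 -0.    -1.   ] open 0.673 q [-0.1   0.67  1.83 -0.    0.63  0.6 ] F [ 0.7 -0.  -0.5]
  d tool [ 2.1 -0.1  0.1] rv [-0.    -0.002 -0.003] world d [-0.1  0.  -2.1]
   1, -0.1, 0, -0, -0.001, -0.001, 1 ,
   1, -0.1, 0, -0, -0.001, -0.001, 1 ,
```

Re-gripped by the narrow ends, with the opening at 64 mm. Next: lift and carry.

Call:
jog_arm(deltas=[-5,0,0,0,0,0,0,-12,0,0,0,0,0,0,-18,0,0,0,0,0,0,-22,0,0,0,0,0,0,-25,0,0,0,0,0,0,-25,0,0,0,0,0,0,-20,0,0,0,0,0,0,-10,0,0,0,0,0,0])

```text
t: 14.7
eef_pos: [577.1, 10.8, 363.7]
tcp_rot: [2.154, 1.567, -0.115]
ft_force: [0.0, -0.3, -1.6]
opening: 0.674
```

```bash
python3 -c "
from h import *
plan((557.8,-315.5,190),6.8,14,0)
"
```

```text
t 14.7 grasp [577.8  10.7 192.7] tooly yaw -40.01 xdown [ 0.004 -0.    -1.   ] open 0.674 q [-0.1   0.47  1.73 -0.    0.94  0.6 ] F [ 0.  -0.3 -1.6]
  d tool [  2.8 195.  262.3] rv [-0.817 -0.001 -0.004] world d [ -19.3 -326.3   -2.7]
   0.2, 13.9, 18.7, -0.058, -0, -0, 0 ,
   0.2, 12.8, 19.5, -0.058, -0, -0, 0 ,
   0.2, 11.6, 20.2, -0.058, -0, -0, 0 ,
   0.2, 10.4, 20.9, -0.058, -0, -0, 0 ,
   0.2, 9.2, 21.5, -0.058, -0, -0, 0 ,
   0.2, 7.9, 22, -0.058, -0, -0, 0 ,
   0.2, 6.7, 22.4, -0.058, -0, -0, 0 ,
   0.2, 5.3, 22.7, -0.058, -0, -0, 0 ,
   0.2, 4, 23, -0.058, -0, -0, 0 ,
   0.2, 2.7, 23.2, -0.058, -0, -0, 0 ,
   0.2, 1.3, 23.3, -0.058, -0, -0, 0 ,
   0.2, -0.1, 23.3, -0.058, -0, -0, 0 ,
   0.2, -1.4, 23.3, -0.058, -0, -0, 0 ,
   0.2, -2.8, 23.2, -0.058, -0, -0, 0 ,
```

Call:
jog_arm(deltas=[0,7,9,-0.03,0,0,0,0,13,19,-0.058,0,0,0,0,12,20,-0.058,0,0,0,0,10,21,-0.058,0,0,0,0,9,22,-0.058,0,0,0,0,8,22,-0.058,0,0,0,0,7,22,-0.058,0,0,0,0,5,23,-0.058,0,0,0,0,4,23,-0.058,0,0,0,0,3,23,-0.058,0,0,0])

```text
t: 15.95
eef_pos: [558.4, -214.9, 365.2]
tcp_rot: [2.11, 1.569, 0.414]
ft_force: [-0.1, 0.4, -2.3]
opening: 0.674
```

```bash
python3 -c "
from h import *
plan((557.8,-315.5,190),6.8,5,0)
"
```

```text
t 15.95 grasp [ 558.7 -214.8  194.2] tooly yaw -7.2 xdown [ 0.002  0.001 -1.   ] open 0.674 q [-0.48  0.49  1.67  0.    0.97 -0.35] F [-0.1  0.4 -2.3]
  d tool [ 4.1 12.  99.8] rv [-0.244 -0.001 -0.002] world d [  -0.6 -100.6   -4.2]
   0.8, 2.4, 20, -0.049, -0, -0, 0 ,
   0.8, 1.4, 20.1, -0.049, -0, -0, 0 ,
   0.8, 0.4, 20.1, -0.049, -0, -0, 0 ,
   0.8, -0.5, 20.1, -0.049, -0, -0, 0 ,
   0.8, -1.5, 20.1, -0.049, -0, -0, 0 ,
```

Call:
jog_arm(deltas=[0,2,22,-0.054,0,0,0,0,1,22,-0.054,0,0,0,1,0,21,-0.054,0,0,0,1,-1,16,-0.04,0,0,0,1,-1,7,-0.02,0,0,0,0,0,0,0,0,0,0])

```text
t: 16.7
eef_pos: [554.8, -306.9, 361.3]
tcp_rot: [-2.904, 1.568, 1.911]
ft_force: [-0.1, 0.1, -1.5]
opening: 0.67
```

```bash
python3 -c "
from h import *
plan((557.8,-315.5,110),6.8,5,0)
c=cam('scene');im=c['image'][180:340,60:240];cv2.imwrite('pics/e.png',cv2.resize(im[:,:,::-1],None,fx=4,fy=3.7*1.08,interpolation=0)[:600])
"
```

```text
t 16.7 grasp [ 554.6 -306.4  190.3] tooly yaw 5.85 xdown [-0.001  0.003 -1.   ] open 0.67 q [-0.61  0.55  1.58  0.    1.01 -0.71] F [-0.1  0.1 -1.5]
  d tool [80.3  2.2  9.1] rv [-0.017 -0.003  0.001] world d [  3.   -8.6 -80.3]
   16.1, 0.4, 1.8, -0.003, -0.001, 0, 0 ,
   16.1, 0.4, 1.8, -0.003, -0.001, 0, 0 ,
   16.1, 0.4, 1.8, -0.003, -0.001, 0, 0 ,
   16.1, 0.4, 1.8, -0.003, -0.001, 0, 0 ,
   16.1, 0.4, 1.8, -0.003, -0.001, 0, 0 ,
```

View pics/e.png

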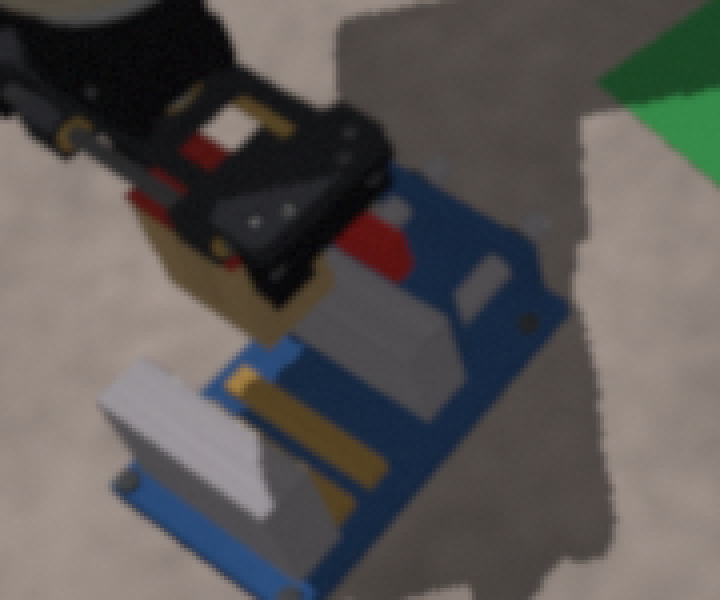

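The blank is upright above the gap, at crop (230,260), with the sliding jaw behind it. I'll centre it, lower to just above the jaws, and check.

Call:
jog_arm(deltas=[3,1,5,-0.01,-0.002,0,0,9,1,4,-0.007,-0.001,0,0,14,0,1,0,0,0,0,14,0,0,0,0,0,0,7,0,0,0,0,0,0,0,0,0,0,0,0,0,0,0,0,0,0,0,0])

```text
t: 17.62
eef_pos: [558.3, -315.4, 310.2]
tcp_rot: [-2.019, 1.569, 2.814]
ft_force: [1.1, 0.2, -1.0]
opening: 0.671
```

```bash
python3 -c "
from h import *
plan((557.8,-315.5,110),6.8,5,0)
for n in ('top','scene'):
  c=cam(n);p=proj(c,[558,-310,60])[0].astype(int);im=c['image'][p[1]-60:p[1]+60,max(0,p[0]-75):p[0]+75];cv2.imwrite('pics/f_%s.png'%n,cv2.resize(im[:,:,::-1],None,fx=5,fy=5,interpolation=0)[:600])
"
```

```text
t 17.62 grasp [ 558.  -315.3  139.2] tooly yaw 6.93 xdown [-0.002  0.001 -1.   ] open 0.671 q [-0.62  0.61  1.61 -0.    0.92 -0.74] F [ 1.1  0.2 -1. ]
  d tool [29.2 -0.5  0. ] rv [ 0.002 -0.001  0.002] world d [ -0.5  -0.1 -29.2]
   5.8, -0.1, 0, 0, -0, 0, 0 ,
   5.8, -0.1, 0, 0, -0, 0, 0 ,
   5.8, -0.1, 0, 0, -0, 0, 0 ,
   5.8, -0.1, -0, 0, -0, 0, 0 ,
   5.8, -0.1, -0, 0, -0, 0, 0 ,
```

View pics/f_scene.png

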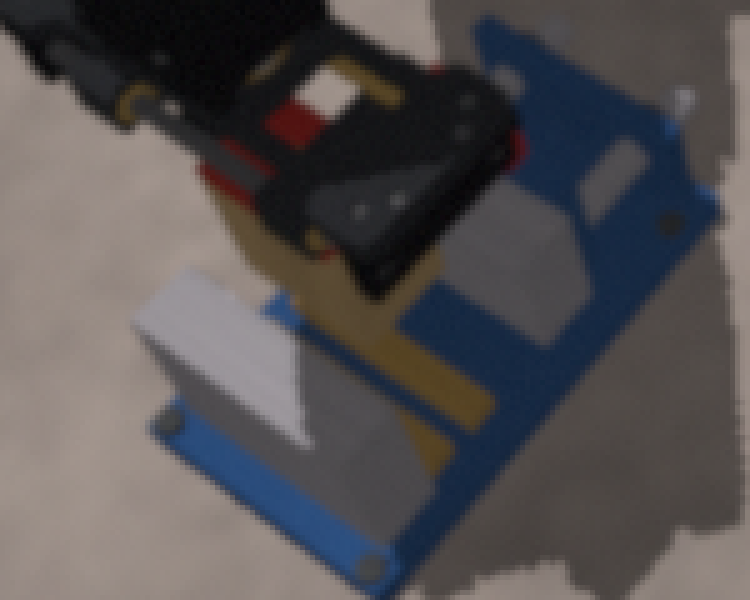

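View pics/f_top.png

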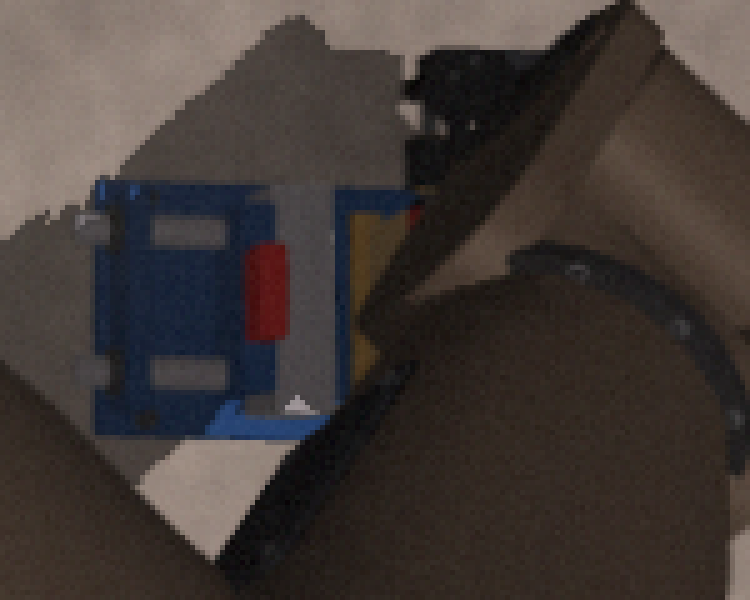

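The blank hangs over the gap, clear of both jaws and square to them. Lowering in stages.

Call:
jog_arm(deltas=[8,0,0,0.002,0,0.002,0,10,0,0,0,0,0,0,10,0,0,0,0,0,0,6,0,0,0,0,0,0])

```text
t: 18.23
eef_pos: [558.3, -315.4, 274.6]
tcp_rot: [1.549, 1.569, 0.097]
ft_force: [0.1, -0.3, -2.0]
opening: 0.671
```

Call:
jog_arm(deltas=[8,0,0,0,0,0,0,9,0,0,0,0,0,0,6,0,0,0,0,0,0,3,0,0,0,0,0,0,0,0,0,0,0,0,0])

```text
t: 18.85
eef_pos: [558.3, -315.4, 246.1]
tcp_rot: [2.362, 1.57, 0.91]
ft_force: [-0.4, -0.0, -0.1]
opening: 0.673
```

```bash
python3 -c "
from h import *
plan((557.8,-315.5,70),6.8,5,0)
"
```

```text
t 18.85 grasp [ 558.4 -315.3   75.1] tooly yaw 6.8 xdown [ 0.001  0.001 -1.   ] open 0.673 q [-0.62  0.7   1.66  0.    0.79 -0.74] F [-0.4 -0.  -0.1]
  d tool [ 5.1 -0.5  0. ] rv [ 0.    -0.001 -0.001] world d [-0.5 -0.1 -5.1]
   1, -0.1, 0, 0, -0, -0, 0 ,
   1, -0.1, 0, 0, -0, -0, 0 ,
   1, -0.1, 0, 0, -0, -0, 0 ,
   1, -0.1, 0, 0, -0, -0, 0 ,
   1, -0.1, 0, 0, -0, -0, 0 ,
```

Call:
jog_arm(deltas=[1,0,3,0,0,0,0,1,0,3,0,0,0,0,0,0,0,0,0,0,0])

```text
t: 19.23
eef_pos: [559.2, -322.0, 244.6]
tcp_rot: [1.411, 1.569, -0.041]
ft_force: [-0.3, 0.7, -0.6]
opening: 0.673
```

Call:
jog_arm(deltas=[1.5,0,0,0,0,0,0,1.5,0,0,0,0,0,0])

```text
t: 19.48
eef_pos: [559.2, -322.0, 241.6]
tcp_rot: [1.33, 1.569, -0.122]
ft_force: [-0.4, -0.5, -1.1]
opening: 0.672
```

Call:
jog_arm(deltas=[1,0,0,0,0,0,0])

```text
t: 19.6
eef_pos: [559.2, -322.0, 241.1]
tcp_rot: [1.266, 1.569, -0.186]
ft_force: [-3.4, 1.1, 11.9]
opening: 0.673
```

Call:
jog_arm(deltas=[1,0,0,0,0,0,0])

```text
t: 19.73
eef_pos: [559.2, -322.0, 241.1]
tcp_rot: [1.169, 1.569, -0.283]
ft_force: [-4.5, 1.1, 13.1]
opening: 0.67
```

Seated on the parallels at grasp z 70.1, as predicted. Now creep toward the fixed jaw.

Call:
jog_arm(deltas=[0.2,0,1.5,0,0,0,0,0.2,0,1.5,0,0,0,0])

```text
t: 19.98
eef_pos: [559.6, -324.7, 241.1]
tcp_rot: [1.308, 1.569, -0.144]
ft_force: [-0.2, 2.0, 2.8]
opening: 0.675
```

Call:
jog_arm(deltas=[0.2,0,1,0,0,0,0])

```text
t: 20.1
eef_pos: [559.7, -325.5, 241.1]
tcp_rot: [1.656, 1.569, 0.204]
ft_force: [-1.1, 8.8, 7.6]
opening: 0.673
```

Call:
jog_arm(deltas=[0.2,0,1,0,0,0,0])

```text
t: 20.23
eef_pos: [559.8, -325.8, 241.1]
tcp_rot: [2.459, 1.568, 1.007]
ft_force: [-2.8, 11.9, 7.7]
opening: 0.674
```

Call:
jog_arm(deltas=[0.2,0,1.5,0,0,0,0])

```text
t: 20.35
eef_pos: [560.0, -326.2, 241.1]
tcp_rot: [2.97, 1.567, 1.519]
ft_force: [-2.0, 13.7, 9.3]
opening: 0.669
```

Call:
jog_arm(deltas=[0.5,0,2,0,0,0,0,0.5,0,2,0,0,0,0])

```text
t: 20.6
eef_pos: [560.4, -327.3, 241.1]
tcp_rot: [-3.021, 1.561, 1.811]
ft_force: [-4.6, 14.5, 10.7]
opening: 0.674
```

```bash
python3 -c "
from h import *
goal((559,-325.4,70),6.8)
for n in ('top','scene'):
  c=cam(n);p=proj(c,[558,-310,60])[0].astype(int);im=c['image'][p[1]-60:p[1]+60,max(0,p[0]-75):p[0]+75];cv2.imwrite('pics/g_%s.png'%n,cv2.resize(im[:,:,::-1],None,fx=5,fy=5,interpolation=0)[:600])
"
```

```text
t 20.6 grasp [ 560.  -325.6   70.1] tooly yaw 6.87 xdown [-0.002  0.01  -1.   ] open 0.674 q [-0.63  0.71  1.64  0.01  0.8  -0.76] F [-4.6 14.5 10.7]
  d tool [ 0.1 -1.2 -2. ] rv [ 0.001 -0.01   0.001] world d [-1.4  1.9 -0.1]
```

View pics/g_scene.png

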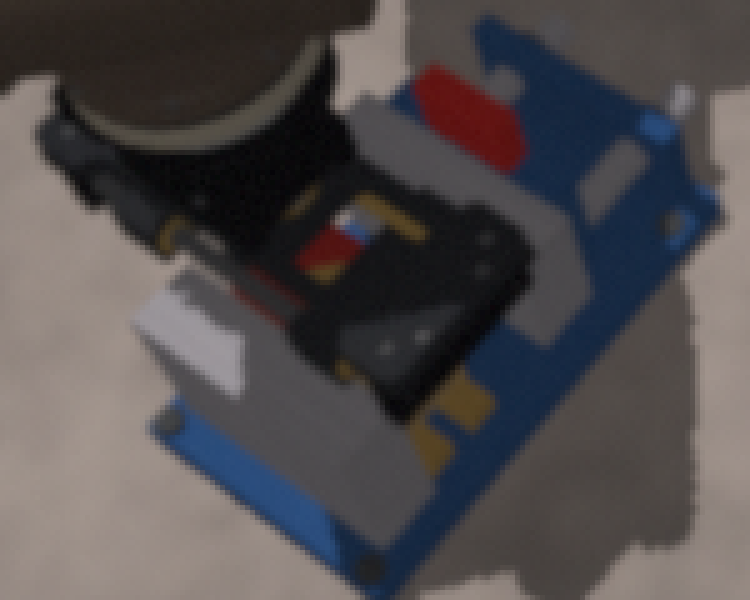

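The blank is against the fixed jaw. The grasp point has stopped at y = -325.6, so further push only tilts the wrist by 0.6°. I'll undo the tilt, keep a light press and release.

Call:
jog_arm(deltas=[0.2,0,-1.2,0,-0.01,0,0,0.2,0,0.3,0,0,0,0])

```text
t: 20.95
eef_pos: [560.3, -325.5, 241.1]
tcp_rot: [-2.058, 1.569, 2.774]
ft_force: [-3.0, 2.7, 5.2]
opening: 0.671
```

```bash
python3 -c "
from h import *
goal((560,-325.6,70.1),6.8)
"
```

```text
t 20.95 grasp [ 560.1 -325.4   70.1] tooly yaw 6.9 xdown [-0.002  0.001 -1.   ] open 0.671 q [-0.63  0.71  1.64 -0.    0.79 -0.75] F [-3.   2.7  5.2]
  d tool [ 0.  -0.3  0. ] rv [ 0.002 -0.001  0.002] world d [-0.3 -0.1 -0. ]
```

Release: open, wait, then go straight up.

Call:
jog_arm(deltas=[0,0,0.5,0,0,0,0.9,0,0,0,0,0,0,0.9,0,0,0,0,0,0,0.9,0,0,0,0,0,0,0.9,0,0,0,0,0,0,0.9,-8,0,0,0,0,0,0.9,-16,0,0,0,0,0,0.9,-25,0,0,0,0,0,0.9,-25,0,0,0,0,0,0.9,-20,0,0,0,0,0,0.9])

```text
t: 22.2
eef_pos: [560.5, -327.1, 340.2]
tcp_rot: [-1.344, 1.57, -2.795]
ft_force: [0.2, -0.1, 0.1]
opening: 0.899
```

```bash
python3 -c "
from h import *
goal((560,-325.6,70.1),6.8)
for n in ('top','scene'):
  c=cam(n);p=proj(c,[558,-310,60])[0].astype(int);im=c['image'][p[1]-60:p[1]+60,max(0,p[0]-75):p[0]+75];cv2.imwrite('pics/i_%s.png'%n,cv2.resize(im[:,:,::-1],None,fx=5,fy=5,interpolation=0)[:600])
"
```

```text
t 22.2 grasp [ 560.3 -327.1  169.2] tooly yaw 6.88 xdown [-0.001 -0.    -1.   ] open 0.899 q [-0.63  0.59  1.56 -0.    0.99 -0.75] F [ 0.2 -0.1  0.1]
  d tool [99.1 -0.2 -1.5] rv [0.001 0.    0.001] world d [ -0.5   1.5 -99.1]
```

View pics/i_scene.png

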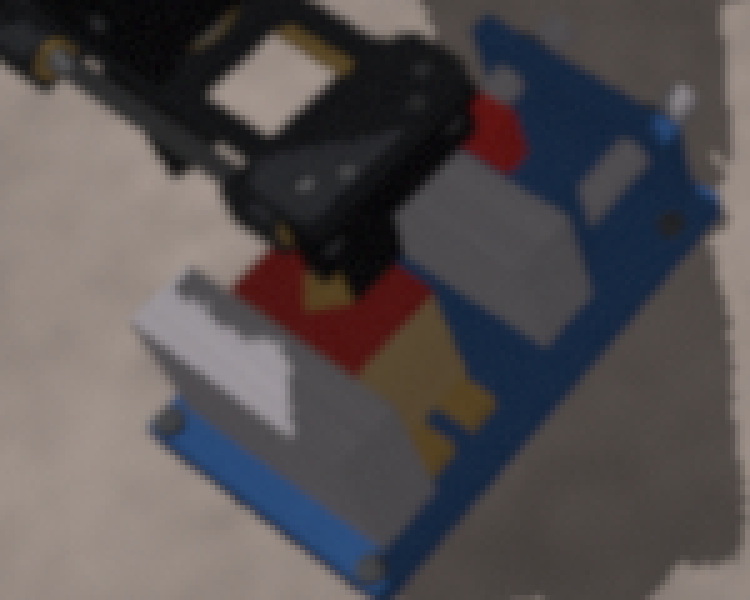

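The blank stands seated against the fixed jaw, red face up and roughly central. Next I'll go behind the tab with the fingers shut.

```bash
python3 -c "
from h import *
plan((545.8,-214.2,169),6.8,7,0)
"
```

```text
t 22.3 grasp [ 561.  -327.6  170.3] tooly yaw 6.88 xdown [ 0.002 -0.002 -1.   ] open 0.9 q [-0.63  0.59  1.56 -0.    0.99 -0.75] F [ 0.7  0.4 -0.8]
  d tool [   1.    -1.3 -113.9] rv [ 0.001  0.003 -0.002] world d [-14.9 113.   -1.3]
   0.1, -0.2, -16.3, 0, 0, -0, 0 ,
   0.1, -0.2, -16.3, 0, 0, -0, 0 ,
   0.2, -0.2, -16.3, 0, 0, -0, 0 ,
   0.2, -0.2, -16.3, 0, 0, -0, 0 ,
   0.2, -0.2, -16.3, 0, 0, -0, 0 ,
   0.2, -0.2, -16.3, 0, 0, -0, 0 ,
   0.2, -0.2, -16.3, 0, 0, -0, 0 ,
```

Call:
jog_arm(deltas=[-8,0,-8,0,0,0,0.9,-2,0,-16,0,0.001,0,0,0,0,-18,0,0,0,0,0,0,-20,0,0,0,0,0,0,-20,0,0,0,0,0,0,-16,0,0,0,0,0,0,-8,0,0,0,0,0,0,0,0,0,0,0,0,0,0,0,0,0,0])

```text
t: 23.42
eef_pos: [546.7, -213.0, 350.1]
tcp_rot: [-2.231, 1.57, 2.604]
ft_force: [-0.5, -0.4, 0.3]
opening: 0.116
```

```bash
python3 -c "
from h import *
plan((545.8,-214.2,113),6.8,4,0)
for n in ('top','scene'):
  c=cam(n);p=proj(c,[558,-310,60])[0].astype(int);im=c['image'][p[1]-60:p[1]+60,max(0,p[0]-75):p[0]+75];cv2.imwrite('pics/j_%s.png'%n,cv2.resize(im[:,:,::-1],None,fx=5,fy=5,interpolation=0)[:600])
"
```

```text
t 23.43 grasp [ 546.5 -212.9  179.1] tooly yaw 6.97 xdown [-0.001  0.001 -1.   ] open 0.116 q [-0.48  0.5   1.72  0.    0.93 -0.61] F [-0.5 -0.4  0.3]
  d tool [66.1 -1.   1.2] rv [ 0.003 -0.001  0.001] world d [ -0.9  -1.2 -66.1]
   16.5, -0.2, 0.3, 0.001, -0, 0, 0 ,
   16.5, -0.2, 0.3, 0.001, -0, 0, 0 ,
   16.5, -0.2, 0.3, 0.001, -0, 0, 0 ,
   16.5, -0.2, 0.3, 0.001, -0, 0, 0 ,
```

View pics/j_scene.png

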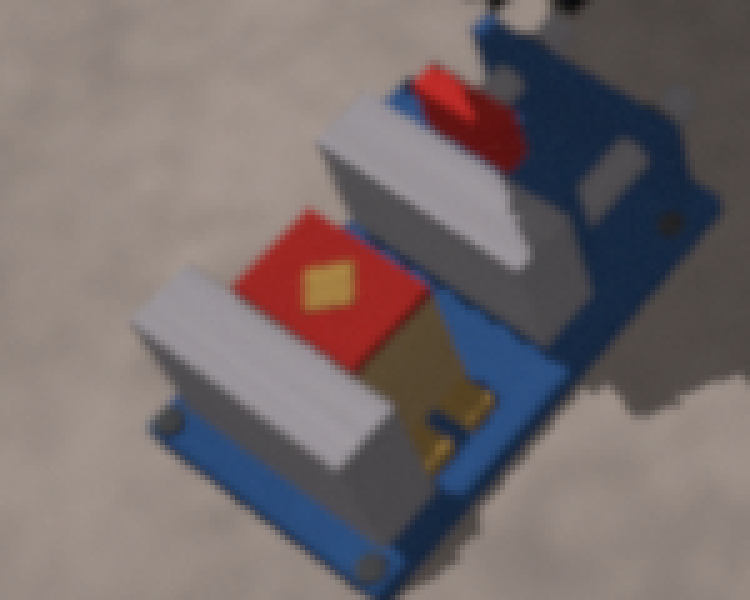

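View pics/j_top.png

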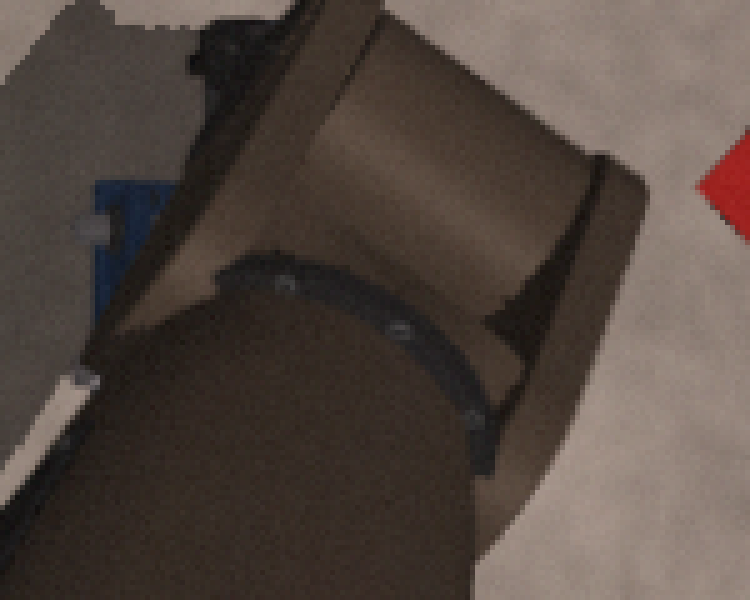

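The scene view shows the blank's red face flush along the fixed jaw, with the diamond at crop (328,285), and the fingers are out of the way. Next I'll lower behind the tab.

Call:
jog_arm(deltas=[10,0,0,0.002,0,0,0,16,-1,0,0,0,0,0,16,0,0,0,0,0,0,12,0,0,0,0,0,0,6,0,0,0,0,0,0,0,0,0,0,0,0,0])

```text
t: 24.28
eef_pos: [545.2, -214.0, 284.2]
tcp_rot: [-2.191, 1.567, 2.64]
ft_force: [0.2, -0.3, 0.3]
opening: 0.004
```

```bash
python3 -c "
from h import *
goal((545.8,-214.2,113),6.8)
for n in ('scene',):
  c=cam(n);p=proj(c,[558,-280,60])[0].astype(int);im=c['image'][p[1]-60:p[1]+60,max(0,p[0]-75):p[0]+75];cv2.imwrite('pics/k_%s.png'%n,cv2.resize(im[:,:,::-1],None,fx=5,fy=5,interpolation=0)[:600])
"
```

```text
t 24.27 grasp [ 544.7 -213.7  113.2] tooly yaw 6.76 xdown [-0.003  0.002 -1.   ] open 0.004 q [-0.49  0.58  1.78  0.    0.79 -0.6 ] F [ 0.2 -0.3  0.3]
  d tool [0.2 0.6 0.2] rv [-0.001 -0.002  0.003] world d [ 0.6 -0.2 -0.2]
```

View pics/k_scene.png

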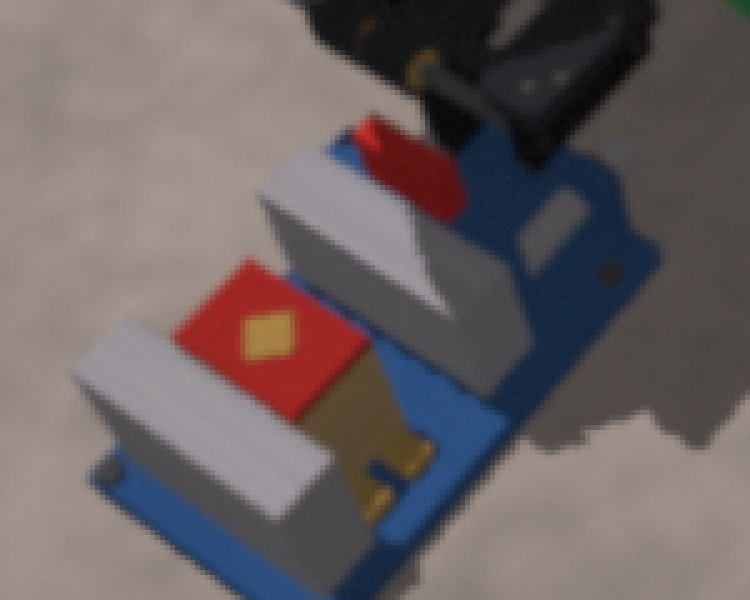

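The fingers are behind the tab, at crop (455,130). Now push the jaw in.

Call:
jog_arm(deltas=[0,0.5,4,0,-0.002,0.003,0,0,0,4,0,0,0,0,0,0,3,0,0,0,0,0,0,3,0,0,0,0,0,0,3,0,0,0,0])

```text
t: 24.95
eef_pos: [548.0, -230.5, 285.6]
tcp_rot: [2.496, 1.568, 1.042]
ft_force: [1.1, 5.8, -0.4]
opening: 0.006
```

Call:
jog_arm(deltas=[0,0,3,0,0,0,0,0,0,3,0,0,0,0,0,0,3,0,0,0,0,0,0,3,0,0,0,0])

```text
t: 25.45
eef_pos: [549.5, -240.8, 285.7]
tcp_rot: [3.07, 1.563, 1.616]
ft_force: [-0.1, 6.5, 1.2]
opening: 0.004
```

```bash
python3 -c "
from h import *
s=env.state();goal((545.8,-214.2,113),6.8)
R=Rn.from_euler('xyz',s['tcp_rot']).as_matrix();g=np.array(s['eef_pos'])+171*R[:,0]
d=g[:2]-[561.5,-346.3];print('out',d@[-.118,.993],'along',d@[.993,.118])
"
```

```text
t 25.45 grasp [ 549.4 -239.4  114.7] tooly yaw 6.72 xdown [-0.     0.008 -1.   ] open 0.004 q [-0.52  0.6   1.74  0.01  0.81 -0.65] F [-0.1  6.5  1.2]
  d tool [  1.9  -0.5 -26.8] rv [-0.001 -0.008 -0.001] world d [-3.7 26.6 -1.7]
out 107.56948559676003 along 0.5872734017520485
```

Call:
jog_arm(deltas=[0.5,0,3,0,-0.003,0,0,0.5,0,3,0,-0.003,0,0,0,0,3,0,-0.002,0,0])

```text
t: 25.82
eef_pos: [550.5, -248.6, 285.5]
tcp_rot: [3.059, 1.568, 1.605]
ft_force: [1.2, 7.0, -1.9]
opening: 0.0
```

Call:
jog_arm(deltas=[0,0,1.5,0,0,0,0,0,0,1.5,0,0,0,0])

```text
t: 26.08
eef_pos: [550.8, -250.4, 285.5]
tcp_rot: [-3.071, 1.564, 1.758]
ft_force: [1.2, 12.9, 2.3]
opening: 0.004
```

```bash
cat > o.py <<'E'
from h import *
s=env.state();goal((545.8,-214.2,113),6.8)
R=Rn.from_euler('xyz',s['tcp_rot']).as_matrix();g=np.array(s['eef_pos'])+171*R[:,0]
d=g[:2]-[561.5,-346.3];print('out',d@[-.118,.993],'along',d@[.993,.118])
E
python3 o.py
```

```text
t 26.07 grasp [ 550.6 -249.2  114.5] tooly yaw 6.68 xdown [-0.001  0.007 -1.   ] open 0.004 q [-0.54  0.6   1.72  0.01  0.82 -0.66] F [ 1.2 12.9  2.3]
  d tool [  1.8  -0.7 -36.5] rv [-0.002 -0.007  0.   ] world d [-5.  36.2 -1.5]
out 97.6834919396312 along 0.5920687274876233
```

Force rising, so contact is near. A few more small steps.

Call:
jog_arm(deltas=[0,0,1.5,0,0,0,0])

```text
t: 26.2
eef_pos: [550.9, -250.8, 285.5]
tcp_rot: [-3.024, 1.561, 1.804]
ft_force: [1.0, 12.8, 1.3]
opening: 0.005
```

Call:
jog_arm(deltas=[0,0,1.5,0,-0.002,0,0])

```text
t: 26.32
eef_pos: [551.1, -251.0, 285.6]
tcp_rot: [-2.977, 1.56, 1.852]
ft_force: [1.8, 14.8, 2.7]
opening: 0.005
```

```bash
python3 o.py
```

```text
t 26.32 grasp [ 550.6 -249.2  114.6] tooly yaw 6.66 xdown [-0.003  0.011 -1.   ] open 0.005 q [-0.54  0.6   1.72  0.01  0.82 -0.66] F [ 1.8 14.8  2.7]
  d tool [  2.   -1.  -37.2] rv [-0.002 -0.011  0.002] world d [-5.3 36.8 -1.6]
out 97.66724657529373 along 0.6058741774228926
```

The fingers stopped moving, so the jaw is on the blank at 15 N. I'll press a bit firmer to tighten it.

Call:
jog_arm(deltas=[0,0,4,0,-0.008,0,0])

```text
t: 26.45
eef_pos: [551.4, -251.5, 285.6]
tcp_rot: [-2.823, 1.558, 2.005]
ft_force: [3.0, 48.3, 15.3]
opening: 0.003
```

Call:
jog_arm(deltas=[0,0,5,0,-0.008,0,0])

```text
t: 26.58
eef_pos: [552.0, -251.9, 285.5]
tcp_rot: [-2.717, 1.555, 2.11]
ft_force: [3.2, 47.5, 13.9]
opening: 0.004
```

```bash
python3 o.py
```

```text
t 26.57 grasp [ 550.6 -249.5  114.6] tooly yaw 6.58 xdown [-0.008  0.014 -1.   ] open 0.004 q [-0.54  0.6   1.72  0.01  0.83 -0.66] F [ 3.2 47.5 13.9]
  d tool [  2.1  -1.8 -38.1] rv [-0.004 -0.015  0.007] world d [-6.2 37.7 -1.5]
out 97.36735945201067 along 0.5481264585441973
```

Tight at about 48 N, pushed by the fingers. Now back off along +y, then go up and away.

Call:
jog_arm(deltas=[0,0,-1,0,0,0,0,0,0,-5,0,-0.005,0.003,0,0,0,-8,0,-0.005,0.003,0,0,0,-6,0,-0.003,0,0,-10,0,0,0,0,0,0,-25,0,0,0,0,0,0,-35,0,-10,0,0,0,0,-35,0,-25,0,0,0,0,-20,0,-35,0,0,0,0,0,0,-40,0,0,0,0])

```text
t: 27.82
eef_pos: [536.6, -121.5, 418.7]
tcp_rot: [1.193, 1.567, -0.267]
ft_force: [0.3, 0.5, -0.5]
opening: 0.006
```

Call:
jog_arm(deltas=[0,0,-45,0,0,0,0,0,0,-45,0,0,0,0,0,0,-45,0,0,0,0,0,0,-40,0,0,0,0,0,0,-20,0,0,0,0,0,0,0,0,0,0,0])

```text
t: 28.58
eef_pos: [513.0, 79.3, 423.7]
tcp_rot: [1.262, 1.56, -0.197]
ft_force: [-0.2, 0.7, 0.4]
opening: 0.003
```

Run:
```python
from h import *
import pickle
goal((545.8,-214.2,113),6.8)
C={}
for n in ('top','scene'):
  c=cam(n);C[n]=c;save(c,n+'9.png')
  p=proj(c,[558,-300,60])[0].astype(int);x0,y0=max(0,p[0]-60),p[1]-45;print(n,x0,y0);im=c['image'][y0:y0+90,x0:x0+120];cv2.imwrite('pics/m_%s.png'%n,cv2.resize(im[:,:,::-1],None,fx=6,fy=6,interpolation=0)[:600])
pickle.dump(C,open('c9.pkl','wb'))
```

```text
t 28.57 grasp [514.8  78.9 252.7] tooly yaw 6.41 xdown [ 0.011 -0.002 -1.   ] open 0.003 q [ 0.03  0.32  1.79 -0.    1.02 -0.08] F [-0.2  0.7  0.4]
  d tool [140.7  -1.6 294.8] rv [-0.007  0.003 -0.01 ] world d [  32.8 -293.5 -139.7]
top 327 199
scene 77 227
```

View pics/m_scene.png

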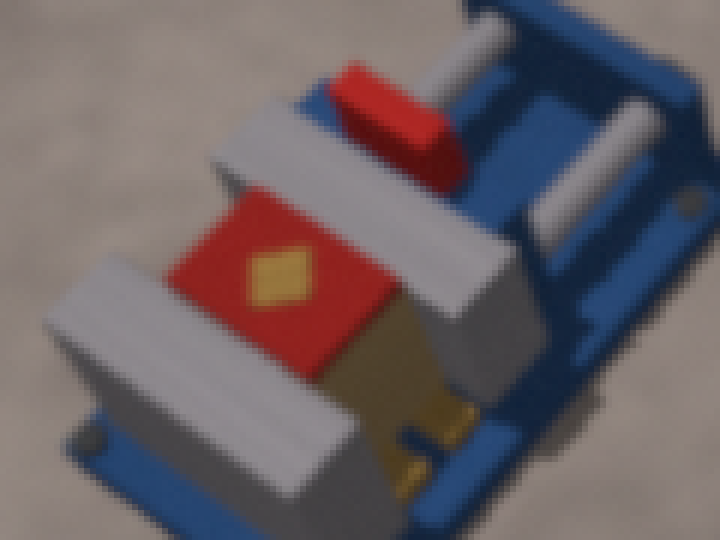

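View pics/m_top.png

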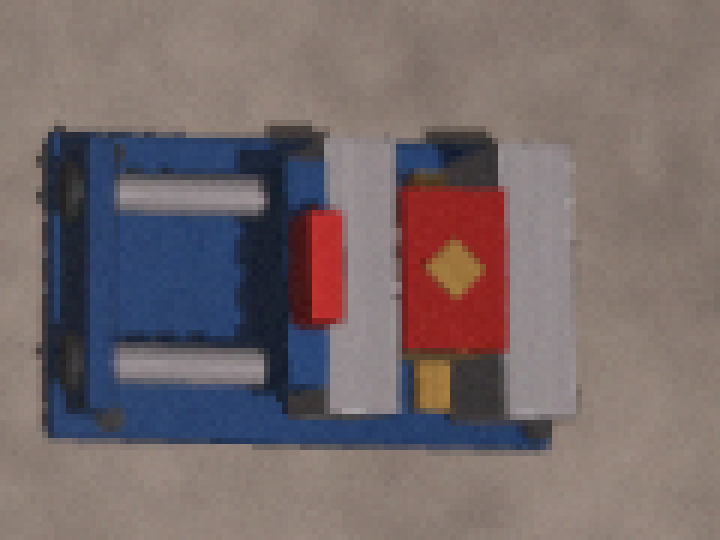

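View pics/scene9.png

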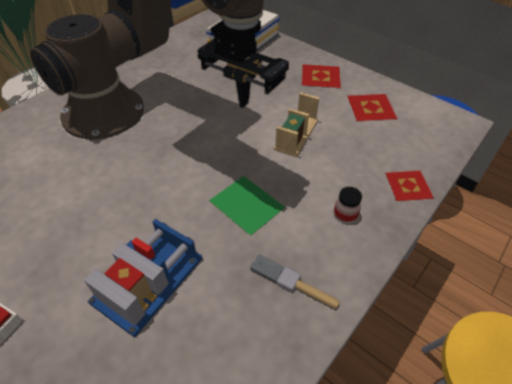

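Run:
```python
from h import *
import pickle
C=pickle.load(open('c9.pkl','rb'));T,S=C['top'],C['scene']
np.set_printoptions(precision=1,suppress=True)
tv=lambda p:np.asarray(p,float)/6+np.array([327,199])-.5
sv=lambda p:np.asarray(p,float)/6+np.array([77,227])-.5
P=onz(T,tv([(396,142),(402,412),(497,145),(506,412)]),90)[:,:2]
n=np.array([-.118,.993]);print('gap ends',(P[0]-P[2])@n,(P[1]-P[3])@n)
print('diamond',tri(T,tv([(456,269)]),S,sv([(281,277)])))
Q=onz(T,tv([(403,190),(506,188),(509,351),(405,352)]),96);print(Q.mean(0))
e=Q[1]-Q[2];print('yaw',np.degrees(np.arctan2(e[1],e[0])))
d=Q.mean(0)[:2]-[561.5,-346.3];print('out',d@n,'along',d@[.993,.118])
t=onz(T,tv([(313,211),(343,211),(345,323),(310,323)]),120).mean(0);print('tab out',(t[:2]-[561.5,-346.3])@n)
```

```text
gap ends 41.54483267136073 42.122845075172904
diamond [[ 560.9 -325.2   98.3    0.1]]
[ 560.9 -325.9   96. ]
yaw 6.4639314320815515
out 20.32648380023843 along 1.849073448931693
tab out 78.49017524042074
```

The measured gap is about 42 mm. The blank's centre is 20.3 mm out from the fixed face (21 nominal) and 1.8 mm off midway, with its yaw in line with the vise. Its top triangulates to 98 mm, about 2 mm high, which is the same bias both blank tops showed at the start. The arm is clear of everything, so I'm handing in.

```bash
python3 -c "
from h import *
print(env.job_done())"
```

```text
the job is handed in; nothing more can be done
None
```

The red-topped blank is clamped in the vise and the job is handed in at about t = 28.6 s. I took it from the rack by its broad sides, stood it on the mat, let go and took it again by its narrow ends. Then I seated it on the brass parallels, pressed it against the fixed jaw, pushed the sliding jaw tight by its red tab, and moved the arm clear.

**Checks that agreed**
- **Clamping:** the jaws measured 41.5 to 42.1 mm apart on the 42 mm blank.
- **Position:** the blank's centre was 20.3 mm out from the fixed face (21 nominal) and about 1.8 mm off midway, with yaw 6.5° against the vise's 6.8°.
- **Seating:** the parallels were touched at the predicted height.
- **Everything else:** in the last pictures the spare, jar and brush were where they started.

**Checks that were off**
- **Red face height:** it triangulated to 98 mm instead of 96. Both blank tops read about 2 mm high at the start too, so I put this down to calibration.
- **Tab position:** the tab measured 78.5 mm out, against 79 expected.
- **Forces:** the wrist force peaked near 47 N setting down on the mat and 48 N tightening the jaw. Both loads went through the fingers and were below the 120 N wrist limit.

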